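# Show the yellow highlighter's nib to the webcam

## Robot

A 6-joint arm with a two-finger parallel gripper is mounted at the origin on the work surface. World frame = base frame: x ahead of the robot, y to its left, z up, the work surface at z = 0. Lengths are in mm, angles in rad, forces in N, time in s.
With the tool pointing down it reaches from about 275 to 1000 mm from the base axis. Payload 8.4 kg.
Tool frame: the origin (TCP) lies midway between the tips of the shut fingers; the grasp point (between the pads) lies 19 mm behind it; z points along the fingers, y is the line along which they close (so a half turn about z gives the same grasp; the last joint's range is limited). The gripper opens to 85 mm and grips with 20 to 120 N. Pads are 22 mm wide; open, the fingers measure 114 mm over their backs; the gripper's body (76 mm by 85 mm) begins 54 mm behind the grasp point. The pads swing forward as they close: fully open they stand 13 mm farther back than shut.
Start: joints at [1.129, 0.353, 1.633, -0, 1.155, -0.002], TCP at [266.098, 565.526, 231.281] pointing down, gripper open.
Joint ranges: [-2.63, 2.63], [-0.92, 2.1], [0.06, 2.66], [-1.3, 4.44], [0, 2.69], [-3.02, 3.02]. Speed limits (rad/s): [2.22, 2.22, 2.79, 3.14, 3.14, 3.14].

## Interface

Orientations are given as [roll, pitch, yaw] about the fixed x, y, z axes, in that order (R = Rz(yaw) Ry(pitch) Rx(roll)).
In Python, from rig import telemetry, optics, r gives the robot as it stands.
- The arm moves only by the tool play_rows, never from a script. Its arguments are lists of equal length, an entry for each row: "dp": the shift along the tool's x, y, z in units of 40 mm (1.0 is 40 mm), a list of three; "rot": the turn, a rotation vector about the tool's x, y, z in units of 6 degrees (1.0 is 6 degrees), a list of three. In form: {"dp": [[tx, ty, tz], ...], "rot": [[ax, ay, az], ...]}. A call has 1 to 5 rows; each row is the pose to reach, as a shift and turn from the pose commanded when the call began, along the tool's axes at that moment; what a row does not reach only later rows make up. A row lasts 1/12 s, in which the tool goes at most 41.7 mm and 7.16 degrees, less where a joint would pass 70% of its speed; a pose out of reach is approached as far as the arm can. A call with a gripper value outside its range is refused whole. "fingers" is the opening, from 0 (shut) to 1 (fully open), set as the call begins (left out, the last holds). The fingers move at their own pace and stop on an object; "grip_force" is the grip in N (left out, the last holds). Time passes only in rows, so rows that repeat a pose let the fingers close. It gives the time, the measured TCP pose, the force, the opening and the grip force at its end, in the units of the state.
- telemetry.sense(): the state, without advancing time (a new reading comes with each control period).
- optics.grab_frame(name): name is "scene" or "top"; returns a dict with "color" (420x560x3 uint8, red, green, blue), "mtx" (3x3 intrinsics, pixels), "D" ([k1, k2, p1, p2, k3] as OpenCV has them; the pictures are not rectified), "R" (3x3) and "t" (3): a world point X has camera coordinates R X + t. Camera axes: x right, y down, z forward; pixel columns grow to the right and rows downward; lengths in mm; the calibration is good to about 2 mm. A picture is of the moment at which its call begins. There is no depth.
- r.sign_off(): hands the job in; it is judged then, once.
The state is a dict: "clock": time; "qpos": joint angles; "qvel": joint speeds; "joint_efforts": joint torques, N m; "eef_pos": TCP position; "tcp_rot": TCP orientation; "contact_force": force on the tool from outside, world axes, zero at the start; "wrist_torque": the same for the moment, N m; "opening": opening from 0.0 (shut) to 1.0 (fully open); "grasp_force": force on a finger pad.
Only numpy, scipy, OpenCV 4.12 (cv2) and the standard library are available. Lean on these libraries where they do the work, as an engineer would, in place of code of your own. Each camera call takes 0.05 s, during which the arm holds its last target. There are 200 camera calls.

## Task

The colleague on the video call wants to see whether the nib of the yellow highlighter is frayed. Pull the highlighter straight up out of its snap cap, which stays in the wooden pen stand, and hold it nib down in front of the webcam: nib in the middle of its view and 12 cm from the lens, the barrel leaning back to match the webcam's downward look, so that one of its broad sides is square on to the lens. Finish holding it still there in the gripper without letting go, the bare nib having touched nothing, the webcam untouched, and the other highlighters still capped and the other things on the desk left where they are.

Things in the scene. Friction and masses are not known exactly. Their poses are not given: they have to be found in the camera images.
- hl_yellow: Yellow flat highlighter, nib down in its snap cap. Barrel 18 thick (x) x 28 wide (y) x 85 mm long (z); the flat broad sides face its +x and -x. Origin: middle of the shoulder, the barrel's lower end, on the cap rim; z runs up to the tail end. Below: black neck 10 x 18 x 16 mm, then the nib. 25 g. A straight pull of 4 to 10 N frees it within 8 mm. Grip the upper half, across the broad sides.
- hl_yellow_nib: Felt chisel nib of the yellow highlighter, 5 x 7 mm, hidden in the cap until it is 30 mm up. Origin: the nib's tip, on the barrel's axis, 28.5 mm below the shoulder (113.5 mm below the tail end). Axes as hl_yellow.
- hl_green: The green highlighter, alike but for the colour, standing nib down in its cap. Same size and axes as the yellow one. Stays capped.
- hl_blue: The blue highlighter, alike but for the colour, standing nib down in its cap. Same size and axes as the yellow one. Stays capped.
- pen_stand: Wooden block, fixed, 64 (x) x 196 (y) x 45 mm high; origin in the middle of its underside. Three grey caps are pressed into it in a row along its y, 62 mm apart, rims 12 mm above the wood (57 mm above the desk). The highlighters' broad sides face the stand's +x and -x, tails 142 mm above the desk. Which colour is in which cap varies.
- webcam: Mini tripod of the webcam, black, three legs reaching 84 mm from its middle, fixed. Origin on the desk under its column; faces its -x.
- webcam_head: Black webcam on the tripod, 96 wide (y) x 26 deep (x) x 30 mm high (z). Origin: the lens, centre of its front glass. It looks along its own -x, always 20 degrees below level; its z is the picture's upright and leans 20 degrees from vertical, top towards the side it looks to. Lens 190 to 225 mm above the desk, as the column was left.
- tiffin: Closed round stainless steel tiffin box, 117 mm across the lid (127 mm over its two clips), 71 mm high. Origin in the middle of its underside. Stays put.
- compass_case: Flat grey aluminium compass case, shut, 77 (x) x 167 (y) x 19 mm high. Origin in the middle of its underside. Stays put.
- sharpener: Small red plastic pencil sharpener, 26 (x) x 17 (y) x 14 mm high. Origin in the middle of its underside. Stays put.
- stapler: Orange plastic stapler on a black base, 135 (x) x 34 (y) x about 60 mm high at its front (-x) end. Origin in the middle of its underside. Stays put.
Not all that is in view belongs to the job. Of the things shaped like the hl_green, the green one is meant.

How it is judged (in metres and radians):
On the way:
1. the yellow highlighter is drawn out of its cap and held clear of the pen stand (z of hl_yellow_nib in the frame of pen_stand above 0.062 m and contact force between hl_yellow and pen_stand below 0.1 N and contact force between hl_yellow and the fingers above 1 N), for 0.1 s.
At the end, for the whole second after the job is handed in: Yellow highlighter held still by the fingers alone, nib down, nib within 15 mm of the webcam's line of sight and 105 to 135 mm from the lens, broad side square to that line and barrel along the picture's upright, each within 0.2 rad; the other two still capped (distance between hl_yellow_nib and webcam_head between 0.105 and 0.135 m and x of hl_yellow_nib in the frame of webcam_head below -0.1 m and y of hl_yellow_nib in the frame of webcam_head between -0.015 and 0.015 m and z of hl_yellow_nib in the frame of webcam_head between -0.015 and 0.015 m and angle between the x axis of hl_yellow and the x axis of webcam_head, either way round below 0.2 rad and angle between the z axis of hl_yellow and the z axis of webcam_head, either way round below 0.2 rad and angle between hl_yellow's own z axis and vertical below 0.8 rad and height (world z) of hl_yellow_nib above 0.1 m and linear speed of hl_yellow below 0.02 m/s and angular speed of hl_yellow below 0.2 rad/s and contact force between hl_yellow and the fingers above 1 N and contact force between hl_yellow and webcam below 0.1 N and contact force between hl_yellow and pen_stand below 0.1 N and z of each of hl_green, hl_blue in the frame of pen_stand below 0.062 m and distance of each of hl_green, hl_blue from where it was at the start of the episode below 0.006 m); the arm keeps its last pose, push and grip.
It fails at once if the bare nib touches something (contact force between hl_yellow_nib and anything else above 0.3 N).
It fails at once if the webcam or its tripod is touched (contact force between webcam and anything else above 1 N).
It fails at once if another highlighter is pulled loose or knocked (distance of any of hl_green, hl_blue from where it was at the start of the episode above 0.008 m).
It fails at once if another thing on the desk is shifted (distance of any of tiffin, compass_case, sharpener, stapler from where it was at the start of the episode above 0.015 m).
It also fails if it takes over 42 s, if anything falls off the work surface, if the arm or the gripper's body presses on something with over 40 N, if the wrist force passes 120 N, or if a joint passes its speed limit or range.

## Working session

There is one attempt and no reset: what is moved stays moved. The work goes in short steps, Python scripts to look and compute and a tool call to move; the robot and the scene stay as the last step left them, time stands still between calls to the robot, and variables do not carry over. Pictures are saved under pics/ and viewed, at most 10 in all, crops included, and the job is handed in when it is done.

Besides the shell and the picture viewer there is one more tool, called after "Call:" as name(argument=value, ...) on one line, values as JSON. play_rows: Moves the arm, as the interface text tells. Its arguments: {"type":"object","properties":{"dp":{"type":"array"},"rot":{"type":"array"},"fingers":{"type":"number"},"grip_force":{"type":"number"}},"required":["dp","rot"]}

```bash
mkdir -p pics; ls
python3 - <<'E'
from rig import telemetry, optics, r
import cv2,pickle
s=telemetry.sense(); print(s)
d={}
for n in ("scene","top"):
    f=optics.grab_frame(n); d[n]=f
    cv2.imwrite(f"pics/{n}0.png",cv2.resize(f["color"][:,:,::-1],(800,600),interpolation=cv2.INTER_CUBIC))
    print(n,f["mtx"],f["D"],f["R"],f["t"])
pickle.dump(d,open("f0.pkl","wb"))
E
```

```text
pics
{'clock': 0.0, 'qpos': array([ 1.12861086e+00,  3.53672915e-01,  1.63415701e+00, -5.11864991e-05,
        1.15520031e+00, -2.37499806e-03]), 'qvel': array([-2.61832576e-04, -7.96817520e-04,  4.25670052e-05,  5.53354532e-04,
        1.50396520e-07, -1.95957262e-03]), 'joint_efforts': array([ 1.57471928e-03, -6.05264854e+01, -3.42063081e+01,  1.49169787e-04,
        9.52118455e-03,  8.25971398e-06]), 'eef_pos': array([265.89502562, 565.07578302, 230.53642922]), 'tcp_rot': array([-3.14015496e+00,  4.33851407e-05,  2.70180291e+00]), 'contact_force': array([-0.03343247,  0.10029542, -0.13970475]), 'wrist_torque': array([-0.03830747,  0.04854603,  0.00234881]), 'grasp_force': 0.0, 'opening': 0.9966760772855591}
scene [[510.84554637   0.         280.93589738]
 [  0.         510.84554637 202.20354133]
 [  0.           0.           1.        ]] [-0.02435904  0.          0.          0.          0.        ] [[-0.80856809  0.58825194 -0.0133152 ]
 [ 0.42499879  0.56822288 -0.7046267 ]
 [-0.40693202 -0.57539761 -0.70945326]] [ 442.20147461 -111.54363346 1654.62031799]
top [[519.48291474   0.         278.9715432 ]
 [  0.         519.48291474 211.49962328]
 [  0.           0.           1.        ]] [0.06549648 0.         0.         0.         0.        ] [[-0.0276711  -0.99947689 -0.01674108]
 [-0.98002975  0.0304242  -0.1965097 ]
 [ 0.19691624  0.01096911 -0.98035895]] [   1.93812773  510.45384413 1513.29909458]
```

View pics/scene0.png

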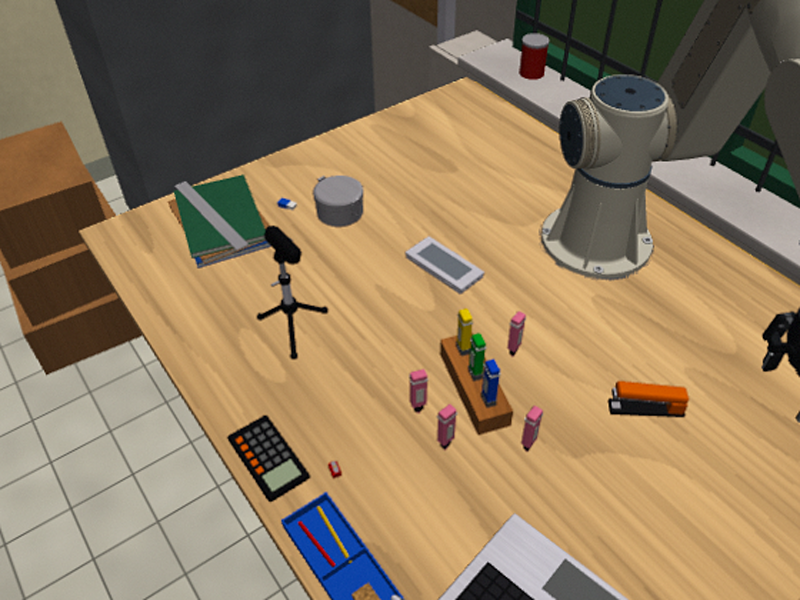

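View pics/top0.png

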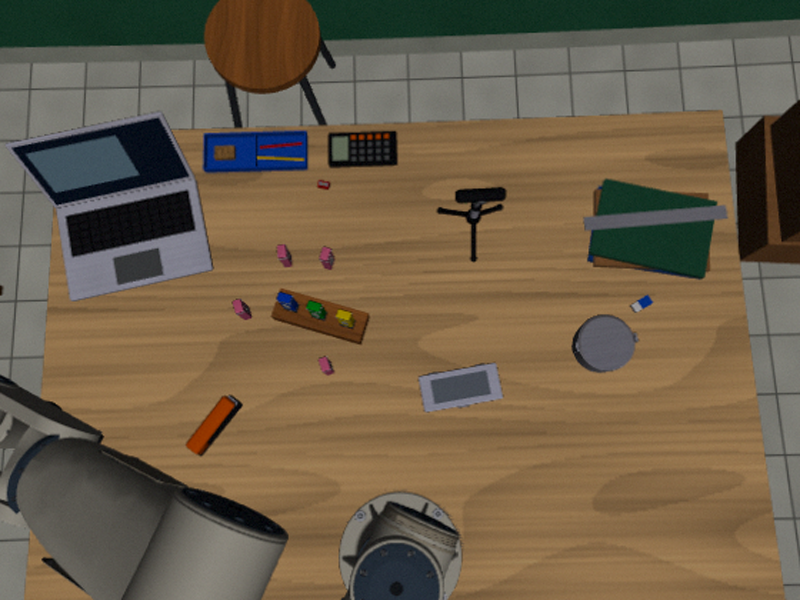

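The scene view shows yellow at (465,330), green at (477,355) and blue at (491,380) in the stand, with four loose pink ones. The webcam head is at (283,244), and at (480,195) in the top view. The yellow body in the stand is the only yellow one of that shape. I'll confirm it in an enlarged crop, together with the webcam.

Run:
```python
import cv2,pickle,numpy as np
d=pickle.load(open("f0.pkl","rb"))
# crops in native px
def crop(n,x,y,w,h):
    return cv2.resize(d[n]["color"][y:y+h,x:x+w,::-1],(400,300),interpolation=cv2.INTER_CUBIC)
a=crop("scene",288,202,100,100*3//4+30-0) if 0 else crop("scene",288,210,128,96)
b=crop("top",180,190,88,66)
c=crop("scene",170,150,80,60); e=crop("scene",170,195,80,60)
c=crop("scene",160,150,96,72*4//3-24); e=crop("top",300,125,64,48)
cv2.imwrite("pics/crops.png",np.vstack([np.hstack([a,b]),np.hstack([c,e])]))
```

```text
(no output)
```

View pics/crops.png

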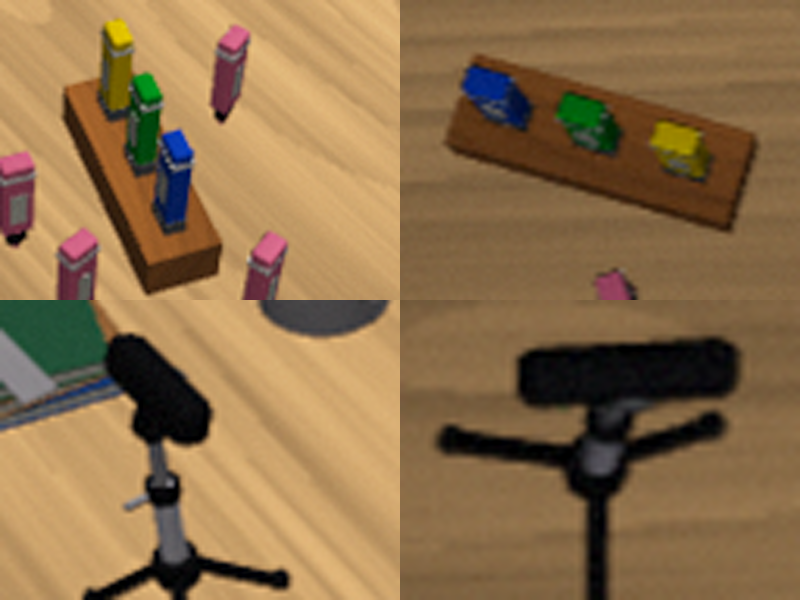

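```bash
cat > h.py <<'E'
import cv2,pickle,numpy as np
from scipy.optimize import minimize
from scipy.spatial.transform import Rotation as Rn
S=4
def proj(f,P):
    return cv2.projectPoints(np.float64(P).reshape(-1,1,3),cv2.Rodrigues(f["R"])[0],f["t"],f["mtx"],f["D"])[0].reshape(-1,2)
def box(lo,hi):
    return np.array([[x,y,z] for x in (lo[0],hi[0]) for y in (lo[1],hi[1]) for z in (lo[2],hi[2])],float)
def sil(f,P):
    m=np.zeros((420*S,560*S),np.uint8)
    h=cv2.convexHull(proj(f,P).astype(np.float32))
    cv2.fillConvexPoly(m,np.round(((h+0.5)*S-0.5)*16).astype(np.int32),1,shift=4); return m
def up(m): return cv2.resize(m.astype(np.float32),None,fx=S,fy=S,interpolation=cv2.INTER_LINEAR)>0.5
def iou(a,b): a=a>0;b=b>0; return (a&b).sum()/max(1,(a|b).sum())
def hullmask(m):
    n,l,st,c=cv2.connectedComponentsWithStats(m.astype(np.uint8)); keep=np.isin(l,[i for i in range(1,n) if st[i,4]>=6])
    pts=np.argwhere(up(keep))[:,::-1].astype(np.int32); o=np.zeros((420*S,560*S),np.uint8)
    cv2.fillConvexPoly(o,cv2.convexHull(pts),1); return o
E
cat > fit.py <<'E'
from h import *
d=pickle.load(open("f0.pkl","rb"))
roi={"scene":(300,212,370,300),"top":(185,195,265,245)}
cols={"yellow":((20,32),150),"green":((45,80),120),"blue":((105,130),120)}
M={}
for n in d:
    hsv=cv2.cvtColor(d[n]["color"],cv2.COLOR_RGB2HSV); x0,y0,x1,y1=roi[n]
    for c,((a,b),s) in cols.items():
        m=(hsv[...,0]>=a)&(hsv[...,0]<=b)&(hsv[...,1]>(200 if c=="yellow" else s))&(hsv[...,2]>60)
        r=np.zeros_like(m); r[y0:y1,x0:x1]=m[y0:y1,x0:x1]; M[n,c]=hullmask(r); print(n,c,r.sum())
off={"blue":62,"green":0,"yellow":-62}
B=box((-9,-14,57),(9,14,142))
def cost(p,full=False):
    R=Rn.from_euler("z",p[2]).as_matrix(); v={}
    for (n,c),m in M.items():
        v[n,c]=iou(m,sil(d[n],(B+[0,off[c],0])@R.T+[p[0],p[1],0]))
    if full: print({k:round(x,2) for k,x in v.items()})
    return -sum(v.values())
# init: back-project stand centre from top
def ray(n,uv,z):
    f=d[n]; q=cv2.undistortPoints(np.float64([[uv]]),f["mtx"],f["D"])[0,0]; C=-f["R"].T@f["t"]; v=f["R"].T@[q[0],q[1],1]
    return C+v*(z-C[2])/v[2]
g=ray("top",(180+600/4.545,190+145/4.545),45); print("stand0",g)
best=min((minimize(cost,[g[0],g[1],y],method="Nelder-Mead",options=dict(initial_simplex=[[g[0],g[1],y],[g[0]+8,g[1],y],[g[0],g[1]+8,y],[g[0],g[1],y+.15]],xatol=.01,fatol=1e-4)) for y in (-.25,.25,0)),key=lambda r:r.fun)
print("stand",best.x,best.fun); cost(best.x,True)
R=Rn.from_euler("z",best.x[2]).as_matrix(); print({c:(R@[0,o,0])[:2]+best.x[:2] for c,o in off.items()})
# webcam head
hr={"scene":(183,156,214,182),"top":(318,127,356,142)}
H={}
for n in d:
    g=cv2.cvtColor(d[n]["color"],cv2.COLOR_RGB2GRAY); x0,y0,x1,y1=hr[n]; r=np.zeros(g.shape,bool); r[y0:y1,x0:x1]=g[y0:y1,x0:x1]<45
    if n=="scene":
        r=cv2.morphologyEx(r.astype(np.uint8),cv2.MORPH_OPEN,np.ones((5,5)))>0
    H[n]=up(r)
    print(n,r.sum())
hub=ray("top",(300+597/6.25,125+165/6.25),20); print("hub",hub)
Bh=box((0,-48,-15),(26,48,15))
def hc(p,s):
    R=(Rn.from_euler("z",p[3]+s)*Rn.from_euler("y",-np.deg2rad(20))).as_matrix()
    return R,-sum(iou(H[n],sil(d[n],Bh@R.T+p[:3])) for n in d)
for s in (0,np.pi):
    p0=np.array([hub[0]+20,hub[1],207,0.05]); sx=np.vstack([p0]+[p0+q for q in np.diag([15,15,12,.2])])
    o=minimize(lambda p:hc(p,s)[1],p0,method="Nelder-Mead",options=dict(initial_simplex=sx,xatol=.01,fatol=1e-4,maxiter=600))
    R,_=hc(o.x,s); print("head",s,o.x,o.fun,"look",-R[:,0],"up",R[:,2])
    print("lens rel hub in webcam frame",Rn.from_euler("z",o.x[3]+s).as_matrix().T@(o.x[:3]-hub))
E
python3 fit.py
```

```text
scene yellow 188
scene green 160
scene blue 196
top yellow 94
top green 67
top blue 82
stand0 [ 476.46946174 -111.36624089   45.        ]
stand [ 4.76469462e+02 -1.11366241e+02 -2.50000000e-01] -0.0
{('scene', 'yellow'): np.float64(0.0), ('scene', 'green'): np.float64(0.0), ('scene', 'blue'): np.float64(0.0), ('top', 'yellow'): np.float64(0.0), ('top', 'green'): np.float64(0.0), ('top', 'blue'): np.float64(0.0)}
{'blue': array([491.80850721, -51.29367074]), 'green': array([ 476.46946174, -111.36624089]), 'yellow': array([ 461.13041626, -171.43881104])}
scene 367
top 325
hub [ 696.23584369 -381.2950686    20.        ]
head 0 [ 7.16235844e+02 -3.81295069e+02  2.07000000e+02  5.00000000e-02] -0.0 look [-0.93851825 -0.04696506 -0.34202014] up [-0.34159271 -0.01709388  0.93969262]
lens rel hub in webcam frame [ 19.97500521  -0.99958339 187.        ]
head 3.141592653589793 [ 7.16235844e+02 -3.81295069e+02  2.07000000e+02  5.00000000e-02] -0.0 look [ 0.93851825  0.04696506 -0.34202014] up [0.34159271 0.01709388 0.93969262]
lens rel hub in webcam frame [-19.97500521   0.99958339 187.        ]
```

```bash
sed -i 's#180+600/4.545#180+200/4.545#; s#300+597/6.25#300+197/6.25#' fit.py; python3 fit.py
```

```text
scene yellow 188
scene green 160
scene blue 196
top yellow 94
top green 67
top blue 82
stand0 [484.61364494 153.46127185  45.        ]
stand [ 4.91573233e+02  1.55497086e+02 -3.16831203e-01] -4.638183833503678
{('scene', 'yellow'): np.float64(0.86), ('scene', 'green'): np.float64(0.73), ('scene', 'blue'): np.float64(0.81), ('top', 'yellow'): np.float64(0.95), ('top', 'green'): np.float64(0.58), ('top', 'blue'): np.float64(0.72)}
{'blue': array([510.88977019, 214.41118754]), 'green': array([491.57323299, 155.49708574]), 'yellow': array([472.25669579,  96.58298394])}
scene 367
top 325
hub [ 703.32130683 -182.60179606   20.        ]
head 0 [ 6.69789075e+02 -1.80619328e+02  2.14035034e+02  8.83433454e-02] -1.4979737115258662 look [-0.93602807 -0.08290765 -0.34202014] up [-0.34068636 -0.03017592  0.93969262]
lens rel hub in webcam frame [-33.22655469   4.93323506 194.03503394]
head 3.141592653589793 [ 6.93465735e+02 -1.75907555e+02  2.20777781e+02  5.43175739e-02] -1.3277125273645614 look [ 0.93830673  0.05101673 -0.34202014] up [0.34151572 0.01856857 0.93969262]
lens rel hub in webcam frame [  9.4776001   -7.21943607 200.77778058]
```

```bash
sed -i 's/(183,156,214,182)/(183,156,214,187)/; s/(318,127,356,142)/(316,127,357,144)/; s/\[...,2\]>60/[...,2]>35/' fit.py
cat >> fit.py <<'E'
o0=None
T=[]
for s in (0,np.pi):
    p0=np.array([680 if s==0 else 693,-180,212,0.07]); sx=np.vstack([p0]+[p0+q for q in np.diag([-15,10,-12,-.1])])
    o=minimize(lambda p:hc(p,s)[1],p0,method="Nelder-Mead",options=dict(initial_simplex=sx,xatol=.01,fatol=1e-4,maxiter=600))
    R,_=hc(o.x,s); print("head2",s,o.x,o.fun,[round(iou(H[n],sil(d[n],Bh@R.T+o.x[:3])),2) for n in d])
    row=[]
    for n,(x,y,w,h) in {"scene":(172,150,56,42),"top":(310,118,56,42)}.items():
        k=400/56; im=d[n]["color"][y:y+h,x:x+w,::-1].astype(float); im=np.clip(im*2.5,0,255).astype(np.uint8)
        im=cv2.resize(im,(400,300),interpolation=cv2.INTER_CUBIC)
        q=(proj(d[n],Bh@R.T+o.x[:3])+.5-[x,y])*k
        for i in range(8):
            for j in (1,2,4):
                if not i&j: cv2.line(im,*[tuple(int(v) for v in q[t]) for t in (i,i|j)],(0,0,255),1)
        row.append(im)
    T.append(np.hstack(row))
cv2.imwrite("pics/head.png",np.vstack(T))
E
python3 fit.py
```

```text
scene yellow 188
scene green 189
scene blue 206
top yellow 96
top green 93
top blue 104
stand0 [484.61364494 153.46127185  45.        ]
stand [ 4.91682581e+02  1.55412226e+02 -3.17283537e-01] -5.153114095874016
{('scene', 'yellow'): np.float64(0.86), ('scene', 'green'): np.float64(0.85), ('scene', 'blue'): np.float64(0.84), ('top', 'yellow'): np.float64(0.95), ('top', 'green'): np.float64(0.83), ('top', 'blue'): np.float64(0.83)}
{'blue': array([511.02576558, 214.31758466]), 'green': array([491.68258148, 155.41222643]), 'yellow': array([472.33939739,  96.50686819])}
scene 392
top 338
hub [ 703.32130683 -182.60179606   20.        ]
head 0 [ 6.70396969e+02 -1.76556216e+02  2.15509773e+02  9.19711817e-03] -1.597594403874174 look [-0.93965288 -0.00864234 -0.34202014] up [-0.34200568 -0.00314556  0.93969262]
lens rel hub in webcam frame [-32.86734414   6.34812944 195.50977332]
head 3.141592653589793 [ 6.91024187e+02 -1.76527846e+02  2.16060951e+02  5.18732737e-02] -1.3684741676730106 look [ 0.93842862  0.04872307 -0.34202014] up [0.34156009 0.01773375 0.93969262]
lens rel hub in webcam frame [ 11.96564432  -6.70338591 196.06095135]
head2 0 [ 6.70511963e+02 -1.79135208e+02  2.14745891e+02  2.77489230e-02] -1.5943764502599649 [np.float64(0.74), np.float64(0.86)]
head2 3.141592653589793 [ 6.91838510e+02 -1.77418406e+02  2.15654993e+02  3.14893560e-02] -1.36824942297709 [np.float64(0.73), np.float64(0.64)]
```

View pics/head.png

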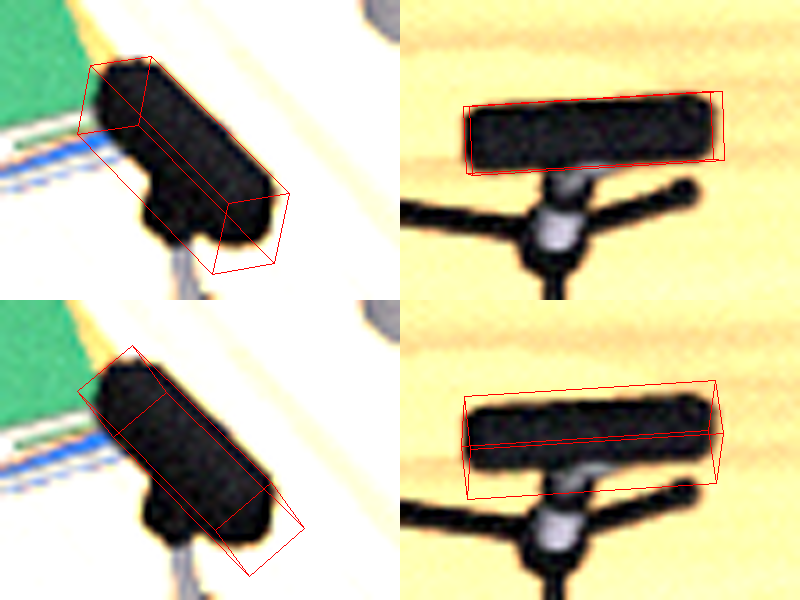

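```bash
cat > fit2.py <<'E'
exec(open("fit.py").read().split("# webcam head")[0])
# add the wooden block
W={}
for n in d:
    hsv=cv2.cvtColor(d[n]["color"],cv2.COLOR_RGB2HSV); x0,y0,x1,y1={"scene":(300,230,365,305),"top":(185,198,262,245)}[n]
    m=((hsv[...,0]<=16)&(hsv[...,1]>120)&(hsv[...,2]<140)); r=np.zeros_like(m); r[y0:y1,x0:x1]=m[y0:y1,x0:x1]
    k,l,st,_=cv2.connectedComponentsWithStats(r.astype(np.uint8)); r=l==1+np.argmax(st[1:,4]); W[n]=hullmask(r); print(n,r.sum())
Bs=box((-32,-98,0),(32,98,45))
def c2(p):
    R=Rn.from_euler("z",p[2]).as_matrix()
    return [iou(W[n],sil(d[n],Bs@R.T+[p[0],p[1],0])) for n in d]
o=minimize(lambda p:cost(p)-3*sum(c2(p)),best.x,method="Nelder-Mead",options=dict(initial_simplex=best.x+np.vstack([[0,0,0],np.diag([-8,6,.1])]),xatol=.01,fatol=1e-4))
print("stand+",o.x,c2(o.x)); cost(o.x,True)
o3=minimize(lambda p:-sum(c2(p)),best.x,method="Nelder-Mead",options=dict(initial_simplex=best.x+np.vstack([[0,0,0],np.diag([-8,6,.1])]),xatol=.01,fatol=1e-4))
print("block only",o3.x,c2(o3.x))
R=Rn.from_euler("z",o.x[2]).as_matrix(); print({c:(R@[0,f,0])[:2]+o.x[:2] for c,f in off.items()})
H={}
for n,(x0,y0,x1,y1) in {"scene":(180,154,216,188),"top":(316,127,357,144)}.items():
    g=cv2.cvtColor(d[n]["color"],cv2.COLOR_RGB2GRAY); r=np.zeros(g.shape,np.uint8); r[y0:y1,x0:x1]=g[y0:y1,x0:x1]<55
    u=up(r).astype(np.uint8); e=cv2.getStructuringElement(cv2.MORPH_ELLIPSE,(37,37) if n=="scene" else (25,25)); H[n]=cv2.morphologyEx(u,cv2.MORPH_OPEN,e); print(n,H[n].sum()/16)
sp=Rn.random(150,random_state=0).apply([1,0,0])
def hc(p,rd):
    b=box((rd,-48+rd,-15+rd),(26-rd,48-rd,15-rd)); P=(b[:,None]+rd*sp).reshape(-1,3)
    R=(Rn.from_euler("z",p[3])*Rn.from_euler("y",-np.deg2rad(20))).as_matrix()
    return [iou(H[n],sil(d[n],P@R.T+p[:3])) for n in d]
for rd in (4,8,12):
    p0=np.array([675,-180,212,0.05])
    q=min((minimize(lambda p:-sum(hc(p,rd)),p0,method="Nelder-Mead",options=dict(initial_simplex=p0+k*np.vstack([np.zeros(4),np.diag([-12,8,-10,.1])]),xatol=.01,fatol=1e-4)) for k in (1,-1)),key=lambda z:z.fun)
    print("head",rd,q.x,hc(q.x,rd))
E
python3 fit2.py
```

```text
scene yellow 188
scene green 189
scene blue 206
top yellow 96
top green 93
top blue 104
stand0 [484.61364494 153.46127185  45.        ]
stand [ 4.91682581e+02  1.55412226e+02 -3.17283537e-01] -5.153114095874016
{('scene', 'yellow'): np.float64(0.86), ('scene', 'green'): np.float64(0.85), ('scene', 'blue'): np.float64(0.84), ('top', 'yellow'): np.float64(0.95), ('top', 'green'): np.float64(0.83), ('top', 'blue'): np.float64(0.83)}
{'blue': array([511.02576558, 214.31758466]), 'green': array([491.68258148, 155.41222643]), 'yellow': array([472.33939739,  96.50686819])}
scene 606
top 1733
stand+ [ 4.92131557e+02  1.55328833e+02 -3.21361307e-01] [np.float64(0.709054131570208), np.float64(0.5224517817682521)]
{('scene', 'yellow'): np.float64(0.86), ('scene', 'green'): np.float64(0.86), ('scene', 'blue'): np.float64(0.85), ('top', 'yellow'): np.float64(0.95), ('top', 'green'): np.float64(0.82), ('top', 'blue'): np.float64(0.8)}
block only [ 4.94681518e+02  1.55063464e+02 -3.01256525e-01] [np.float64(0.732167960393619), np.float64(0.5238851112207469)]
{'blue': array([511.71478193, 214.15482416]), 'green': array([492.13155681, 155.32883251]), 'yellow': array([472.5483317 ,  96.50284086])}
scene 386.6875
top 329.875
head 4 [ 6.69779634e+02 -1.77673294e+02  2.16564797e+02  6.02708087e-03] [np.float64(0.8000270233752196), np.float64(0.8845293409051799)]
head 8 [ 6.69146051e+02 -1.78194979e+02  2.18643122e+02  2.14693260e-02] [np.float64(0.8539994052928932), np.float64(0.9122962437987243)]
head 12 [ 6.68616742e+02 -1.77407941e+02  2.20710164e+02  2.61838518e-02] [np.float64(0.8523596938775511), np.float64(0.9326993416239941)]
```

```bash
cat > go.py <<'E'
# usage: go.py  x y z  (tool z vec) (tool y vec) ; prints full delta in tool units
import sys,numpy as np
from rig import telemetry
from scipy.spatial.transform import Rotation as Rn
a=[float(v) for v in sys.argv[1:]]
s=telemetry.sense(); R0=Rn.from_euler("xyz",s["tcp_rot"]).as_matrix()
z=np.array(a[3:6]);z/=np.linalg.norm(z); y=np.array(a[6:9]); y-=z*(y@z); y/=np.linalg.norm(y)
R1=np.c_[np.cross(y,z),y,z]
print("t",round(s["clock"],2),"at",s["eef_pos"].round(1),"q",s["qpos"].round(2),"F",s["contact_force"].round(1),"open",round(s["opening"],3),"gf",round(s["grasp_force"],1))
dp=R0.T@(np.array(a[:3])-s["eef_pos"])/40; rv=Rn.from_matrix(R0.T@R1).as_rotvec(degrees=True)/6
print("dp",dp.round(3),"rot",rv.round(3))
E
python3 go.py 472.4 96.5 231 0 0 -1 .9495 -.3136 0
```

```text
t 0.1 at [265.9 565.1 230.7] q [ 1.13  0.35  1.63 -0.    1.16 -0.  ] F [0.7 0.3 0.2] open 1.002 gf 0.0
dp [-9.659e+00 -8.403e+00  2.000e-03] rot [-1.0000e-02  9.0000e-03  1.3846e+01]
```

Call:
play_rows(dp=[[-0.75,-0.65,0],[-1.5,-1.3,0],[-2.25,-1.95,0],[-3.0,-2.6,0],[-3.7,-3.2,0]], rot=[[0,0,1],[0,0,2],[0,0,3],[0,0,4],[0,0,5]], fingers=0.65)

```text
clock: 0.52
eef_pos: [345.6, 384.6, 230.9]
tcp_rot: [-3.141, 0.0, 2.173]
contact_force: [0.4, 0.6, -0.7]
opening: 0.651
grasp_force: 0.0
```

```bash
python3 go.py 472.4 96.5 231 0 0 -1 .9495 -.3136 0
```

```text
t 0.52 at [345.6 384.6 230.9] q [ 0.84  0.19  1.86 -0.    1.1   0.23] F [ 0.4  0.6 -0.7] open 0.651 gf 0.0
dp [-7.729e+00 -1.471e+00  2.000e-03] rot [-5.000e-03  7.000e-03  8.801e+00]
```

Call:
play_rows(dp=[[-0.9,-0.17,0],[-1.8,-0.34,0],[-2.7,-0.5,0],[-3.6,-0.68,0],[-4.4,-0.84,0]], rot=[[0,0,1],[0,0,2],[0,0,3],[0,0,4],[0,0,5]])

```text
clock: 0.93
eef_pos: [418.7, 220.9, 231.2]
tcp_rot: [-3.141, 0.0, 1.649]
contact_force: [-0.2, -0.3, -0.5]
opening: 0.65
grasp_force: 0.0
```

```bash
python3 go.py 472.4 96.5 231 0 0 -1 .9495 -.3136 0
```

```text
t 0.93 at [418.7 220.9 231.2] q [ 0.48  0.11  1.95 -0.    1.08  0.4 ] F [-0.2 -0.3 -0.5] open 0.65 gf 0.0
dp [-3.207  1.095  0.006] rot [-0.000e+00  3.000e-03  3.796e+00]
```

Call:
play_rows(dp=[[-0.9,0.3,0],[-1.8,0.6,0],[-2.6,0.9,0],[-3.2,1.1,0],[-3.2,1.1,0]], rot=[[0,0,1],[0,0,2],[0,0,3],[0,0,3.8],[0,0,3.8]])

```text
clock: 1.35
eef_pos: [474.3, 95.5, 231.2]
tcp_rot: [3.141, 0.001, 1.249]
contact_force: [0.5, -0.2, 0.2]
opening: 0.651
grasp_force: 0.0
```

```bash
python3 go.py 472.4 96.5 103 0 0 -1 .9495 -.3136 0
python3 - <<'E'
from h import *
from rig import optics
d={n:optics.grab_frame(n) for n in ("scene","top")}; pickle.dump(d,open("f1.pkl","wb"))
T=[]
for n,(x,y,w,h) in {"scene":(270,170,112,126),"top":(185,160,90,101)}.items():
    k=400/w; im=cv2.resize(np.clip(d[n]["color"][y:y+h,x:x+w,::-1]*1.5,0,255).astype(np.uint8),(400,450),interpolation=cv2.INTER_CUBIC)
    R=Rn.from_euler("z",-.319).as_matrix()
    for B in [box((-32,-98,0),(32,98,45)),box((-9,-76,57),(9,-48,142))]:
        q=(proj(d[n],B@R.T+[491.9,155.4,0])+.5-[x,y])*k
        for i in range(8):
            for j in (1,2,4):
                if not i&j: cv2.line(im,*[tuple(int(v) for v in q[t]) for t in (i,i|j)],(255,0,255),1)
    T.append(im)
cv2.imwrite("pics/near.png",np.hstack(T))
E
```

```text
t 1.35 at [474.3  95.5 231.2] q [ 0.2   0.13  1.93 -0.    1.08  0.52] F [ 0.5 -0.2  0.2] open 0.651 gf 0.0
dp [ 0.011 -0.055  3.205] rot [ 0.009  0.01  -0.031]
```

View pics/near.png

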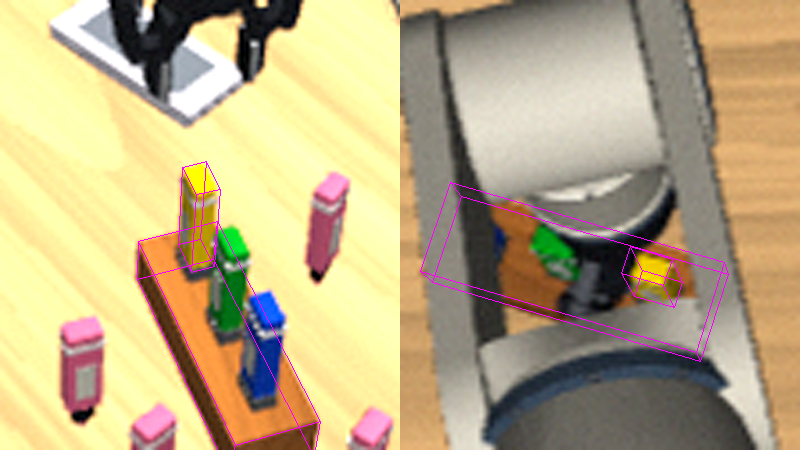

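The overlay matches the stand's corners and the yellow body, at scene crop (200,165–270). The fingertips are directly above it, around (205,85). Descending now.

Call:
play_rows(dp=[[0,-0.05,0.8],[0,-0.05,1.6],[0,-0.05,2.4],[0,-0.05,3.0],[0,-0.05,3.2]], rot=[[0,0,0],[0,0,0],[0,0,0],[0,0,0],[0,0,0]])

```text
clock: 1.87
eef_pos: [468.2, 100.4, 100.1]
tcp_rot: [-3.137, 0.002, 1.259]
contact_force: [0.0, 0.3, -0.9]
opening: 0.65
grasp_force: 0.0
```

Call:
play_rows(dp=[[0,0,0],[0,0,0],[0,0,0],[0,0,0],[0,0,0]], rot=[[0,0,0],[0,0,0],[0,0,0],[0,0,0],[0,0,0]], fingers=0.0, grip_force=40)

```text
clock: 2.28
eef_pos: [472.3, 100.1, 104.7]
tcp_rot: [3.139, -0.002, 1.257]
contact_force: [0.2, 1.0, 4.8]
opening: 0.205
grasp_force: 42.3
```

Call:
play_rows(dp=[[0,0,0],[0,0,0],[0,0,0],[0,0,0],[0,0,0]], rot=[[0,0,0],[0,0,0],[0,0,0],[0,0,0],[0,0,0]])

```text
clock: 2.7
eef_pos: [472.3, 100.1, 104.7]
tcp_rot: [3.139, -0.002, 1.256]
contact_force: [-0.7, 0.6, 7.9]
opening: 0.208
grasp_force: 42.8
```

Call:
play_rows(dp=[[0,0,-0.1],[0,0,-0.25],[0,0,-0.4],[0,0,-0.6],[0,0,-0.8]], rot=[[0,0,0],[0,0,0],[0,0,0],[0,0,0],[0,0,0]])

```text
clock: 3.12
eef_pos: [470.6, 99.7, 136.2]
tcp_rot: [-3.141, 0.0, 1.257]
contact_force: [0.8, 0.1, -0.4]
opening: 0.205
grasp_force: 41.6
```

Call:
play_rows(dp=[[0,0,-0.4],[0,0,-0.8],[0,0,-1.3],[0,0,-1.8],[0,0,-2.3]], rot=[[0,0,0],[0,0,0],[0,0,0],[0,0,0],[0,0,0]])

```text
clock: 3.53
eef_pos: [470.5, 99.6, 228.9]
tcp_rot: [-3.141, 0.0, 1.257]
contact_force: [0.5, 0.0, 0.0]
opening: 0.207
grasp_force: 41.6
```

```bash
python3 go.py 472.4 96.5 240 0 0 -1 .9495 -.3136 0
python3 - <<'E'
from h import *
from rig import optics
d={n:optics.grab_frame(n) for n in ("scene","top")}; pickle.dump(d,open("f2.pkl","wb"))
im=d["scene"]["color"][170:282,270:419,::-1]
cv2.imwrite("pics/lift.png",cv2.resize(im,(800,600),interpolation=cv2.INTER_CUBIC))
E
```

```text
t 3.53 at [470.5  99.6 228.9] q [ 0.21  0.13  1.93 -0.    1.08  0.52] F [0.5 0.  0. ] open 0.207 gf 41.6
dp [-0.06   0.069 -0.278] rot [-0.003  0.002  0.046]
```

View pics/lift.png

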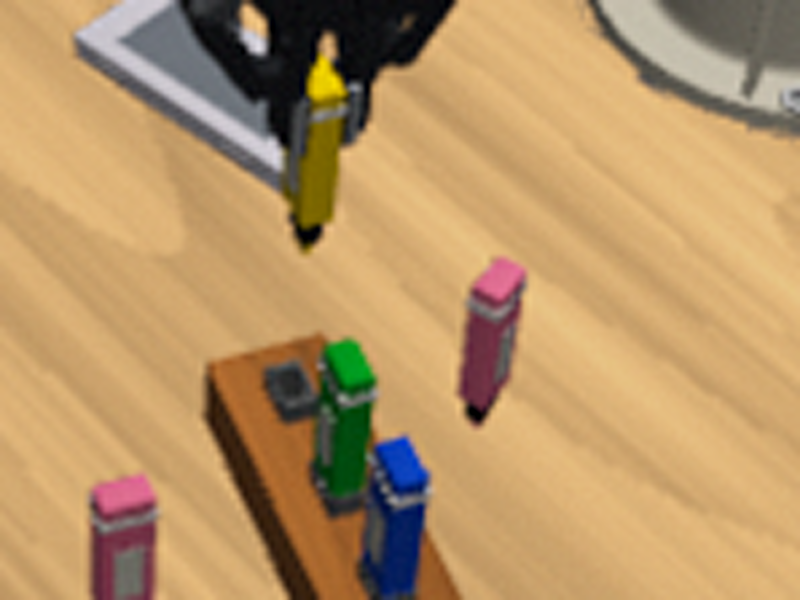

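```bash
cat > nib.py <<'E'
from h import *
import sys
f=pickle.load(open(sys.argv[1],"rb"))["scene"]; uv=[float(sys.argv[2]),float(sys.argv[3])]; z=float(sys.argv[4])
q=cv2.undistortPoints(np.float64([[uv]]),f["mtx"],f["D"])[0,0]; C=-f["R"].T@f["t"]; v=f["R"].T@[q[0],q[1],1]
print(C+v*(z-C[2])/v[2])
E
python3 - <<'E'
from h import *
f=pickle.load(open("f2.pkl","rb"))["scene"]
R=Rn.from_euler("z",-.314).as_matrix()
for y in (-3.5,0):
    o=R@[0,y,0]+[470.5,99.6,181.2]
    print(y,"nib",proj(f,[o-[0,0,28.5]]),"tail",proj(f,[o+[0,0,85]]))
E
python3 nib.py f2.pkl 326.5 216.3 152.7
```

```text
-3.5 nib [[327.00199911 215.98133309]] tail [[329.40931293 183.39354958]]
0 nib [[327.51203813 216.93164527]] tail [[329.95800084 184.34377439]]
[471.15184931  96.36525691 152.7       ]
```

Yellow is out of its cap, with the nib at about (305,250) in the crop. Green and blue are still seated, and the grip offset matches my estimate. Next I'll move to the webcam pose.

```bash
python3 go.py 530.1 -179.7 247.1 .3418 .0103 -.9397 .9393 .0282 .342
```

```text
t 3.63 at [472.6 100.1 231. ] q [ 0.21  0.13  1.93 -0.    1.08  0.52] F [-0.6  0.   0.3] open 0.206 gf 41.7
dp [-6.207  3.529 -0.403] rot [-3.251  0.557 -3.256]
```

Call:
play_rows(dp=[[-0.4,0.2,-0.1],[-1.0,0.55,-0.2],[-1.7,0.95,-0.3],[-2.4,1.35,-0.35],[-3.1,1.75,-0.4]], rot=[[-0.2,0,-0.2],[-0.5,0.1,-0.5],[-0.85,0.15,-0.85],[-1.2,0.2,-1.2],[-1.6,0.25,-1.6]])

```text
clock: 4.05
eef_pos: [499.0, -41.0, 243.3]
tcp_rot: [2.971, -0.011, 1.428]
contact_force: [1.5, 0.2, -0.4]
opening: 0.205
grasp_force: 41.6
```

```bash
python3 go.py 530.1 -179.7 247.1 .3418 .0103 -.9397 .9393 .0282 .342
```

```text
t 4.05 at [499.  -41.  243.3] q [-0.09  0.05  2.    0.    0.92  0.06] F [ 1.5  0.2 -0.4] open 0.205 gf 41.6
dp [-3.32   1.266  0.084] rot [-1.693  0.321 -1.623]
```

Call:
play_rows(dp=[[-0.7,0.27,0],[-1.4,0.53,0],[-2.1,0.8,0],[-2.8,1.05,0.05],[-3.3,1.25,0.08]], rot=[[-0.35,0.05,-0.35],[-0.7,0.1,-0.7],[-1.05,0.2,-1.05],[-1.4,0.25,-1.4],[-1.7,0.3,-1.65]])

```text
clock: 4.47
eef_pos: [529.1, -179.8, 246.8]
tcp_rot: [2.792, 0.003, 1.602]
contact_force: [0.3, 0.6, -0.3]
opening: 0.212
grasp_force: 41.6
```

Call:
play_rows(dp=[[0,0,0],[0,0,0],[0,0,0]], rot=[[0,0,0],[0,0,0],[0,0,0]])

```text
clock: 4.72
eef_pos: [528.8, -177.3, 246.5]
tcp_rot: [2.795, 0.001, 1.6]
contact_force: [-0.4, 0.7, -1.3]
opening: 0.203
grasp_force: 41.6
```

```bash
python3 go.py 530.1 -179.7 247.1 .3418 .0103 -.9397 .9393 .0282 .342
python3 - <<'E'
from h import *
from rig import optics
d={n:optics.grab_frame(n) for n in ("scene","top")}; pickle.dump(d,open("f3.pkl","wb"))
nib=np.array([556.3,-182.4,175.5]);up_=np.array([-.342,-.0103,.9397])
T=[]
for n,(x,y,w,h) in {"scene":(170,140,120,120),"top":(290,110,100,100)}.items():
    k=400/w; im=cv2.resize(np.clip(d[n]["color"][y:y+h,x:x+w,::-1]*1.5,0,255).astype(np.uint8),(400,400),interpolation=cv2.INTER_CUBIC)
    for P,c in ((nib,(255,0,255)),(nib+113.5*up_,(255,0,255)),([669,-179,216.5],(0,0,255))):
        cv2.circle(im,tuple(int(v) for v in (proj(d[n],[P])[0]+.5-[x,y])*k),4,c,1)
    T.append(im)
cv2.imwrite("pics/final.png",np.hstack(T))
E
```

```text
t 4.72 at [ 528.8 -177.3  246.5] q [-0.42  0.08  2.    0.21  0.76 -0.58] F [-0.4  0.7 -1.3] open 0.203 gf 41.6
dp [-0.06   0.035 -0.004] rot [-0.022  0.014 -0.008]
```

View pics/final.png

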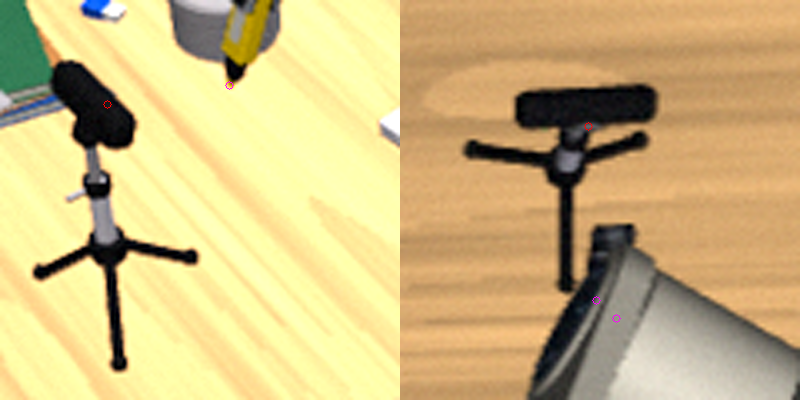

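The nib is at about (232,80) in the crop, against a predicted (229,85), which is within a few mm. The barrel leans as planned and the webcam is clear, so I'm handing in.

```bash
python3 -c "
from rig import r,telemetry
print(abs(telemetry.sense()['qvel']).max()); print(r.sign_off())"
```

```text
0.007388512611407934
the job is handed in; nothing more can be done
None
```

I pulled the yellow highlighter from its cap and handed the job in with it held still, nib down, about 12 cm in front of the webcam lens; the last picture puts the nib within a few mm of target, though the hand-in returned no verdict.

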